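# Slide a food pan between two crocks to its stop

## Robot

A 7-joint arm with a two-finger parallel gripper is mounted at the origin on the work surface. World frame = base frame: x ahead of the robot, y to its left, z up, the work surface at z = 0. Lengths are in m, angles in rad, forces in N, time in s.
With the tool pointing down it reaches from about 0.425 to 0.975 m from the base axis. Payload 16.7 kg.
Tool frame: the origin (TCP) lies at the very end of the fingers, on their centre line; the grasp point (between the pads) lies 19 mm behind it; z points along the fingers, y is the direction in which the jaws open and shut (so a half turn about z gives the same grasp; the last joint's range is limited). The gripper opens to 85 mm and grips with 20 to 120 N. Pads are 22 mm wide; open, the fingers measure 114 mm over their backs; the gripper's body (76 mm by 85 mm) begins 54 mm behind the grasp point. The pads swing forward as they close: fully open they stand 13 mm farther back than shut.
Start: joints at [1.2, 0.426, 0.074, 1.606, -0.034, 1.111, -0.067], TCP at [0.148, -0.658, 0.231] pointing down, gripper open.
Joint ranges: [-2.85, 2.85], [-0.5, 2.14], [-1.23, 1.37], [0.21, 2.46], [-1.02, 4.16], [0.16, 2.05], [-2.73, 2.73]. Speed limits (rad/s): [1.89, 1.89, 2.39, 2.39, 3.01, 3.01, 3.01].

## Interface

Orientations are given as a unit quaternion [w, x, y, z].
In Python, from plant import env gives the robot as it stands.
- The arm moves only by the tool servo_tool, never from a script. Its argument "series" is a list of rows, each a list of 5 numbers: the shift along the tool's x, y, z in m, then the turn about the tool's z in degrees, then the finger opening in m, from 0 to 0.0854. In form: [[tx, ty, tz, twist, claw], ...]. A call has 1 to 10 rows; each row shifts and turns the pose as measured when the row begins, along the tool's axes as they then stand; what a row does not reach is not made up. A row lasts 1/8 s, in which the tool goes at most 62.5 mm and 10.7 degrees, less where a joint would pass 70% of its speed; a pose out of reach is approached as far as the arm can. A call with a gripper value outside its range is refused whole. The fingers move at their own pace and stop on an object; "squeeze" is the grip in N (left out, the last holds). Time passes only in rows, so rows that do not move let the fingers close. It gives the time, the measured TCP pose, the force and the opening at its end, in the units of the state.
- env.state(): the state, without advancing time (a new reading comes with each control period).
- env.read_camera(name): name is "scene" or "top" or "wrist"; returns (picture, depth): 384x512x3 uint8, blue, green, red; 384x512 float32, m along the optical axis (not along the pixel's ray), 0 where there is no reading.
- env.camera_params(name): a dict with "camera_matrix" (3x3 intrinsics, pixels), "R" (3x3) and "t" (3): a world point X has camera coordinates R X + t. Camera axes: x right, y down, z forward; pixel columns grow to the right and rows downward; lengths in m; the calibration is good to about 2 mm. A picture is of the moment at which its call begins: read the wrist's pose just before it. camera_params takes no time and is no camera call; for the wrist camera it gives the pose at the moment of the call.
- env.close_job(): hands the job in, once; it reports no verdict.
The state is a dict: "time_s": time; "qpos": joint angles; "dq": joint speeds; "tau": joint torques, N m; "eef_pos": TCP position; "tcp_rot": TCP orientation; "wrist_force": force on the tool from outside, world axes, zero at the start; "moment": the same for the moment, N m; "opening": opening from 0.0 (shut) to 1.0 (fully open).
Only numpy, scipy, OpenCV 4.12 (cv2) and the standard library are available. Lean on these libraries where they do the work, as an engineer would, in place of code of your own. Each camera call takes 0.05 s, during which the arm holds its last target.

## Task

Line up the lidded steel food pan with the narrow gap between the two round white crocks, then push it lengthwise through the gap until its leading end sits flat against the steel stop bar behind them. Only push it with the fingers along the counter: do not pick it up or tip it. Leave everything else where it stands, and finish with the hand clear.

Things in the scene. Friction and masses are not known exactly. Their poses are not given: they have to be found in the camera images.
- pan: Loose lidded food pan, a straight-sided box with a flat grey lid: 108 mm wide (its x), 176 long (its y), 65 tall, about 0.6 kg, too wide to grasp. Origin: centre of its underside, on the counter. It stops when no longer pushed. Starts on the station's +y side, clear of the crocks, 40 to 85 mm off the gap's line towards station +x (away from the robot), turned up to 0.25 rad from that line.
- station: Fixed: two round white crocks with flat steel lids, 100 mm across, 70 tall, and a stop bar. Origin on the counter midway between the crocks, z up. Crock axes at x = -108 and +108 mm, y = 0: the gap is 116 mm wide, 4 mm to spare each side of the pan. The way through is along the station's -y, roughly to the robot's right (station turned up to 0.15 rad).
- stop (a point): Middle of the stop bar's face, at counter height. The bar is steel, 160 mm long, 40 tall, fixed, along the station's x; its face is 206 mm beyond the crocks' axes (station y = -206 mm). The pan lying flat against it has its origin at station y = -118 mm and its trailing end at -30 mm, just past the crocks' axes. Axes as the station's.
- shaker: Bystander, loose: small steel shaker, 40 mm across, 75 mm tall, stands beside the far end of the stop bar. Origin at the centre of its underside, on the counter.
- can: Bystander, loose: drinks can, 66 mm across, 115 mm tall, stands near the stop bar on the robot's side. Origin at the centre of its underside, on the counter.
- tumbler: Bystander, loose: glass tumbler, 68 mm across, 100 mm tall, stands just beyond the far crock. Origin at the centre of its underside, on the counter.
- squeeze: Bystander, loose: yellow squeeze bottle, 60 mm across, 170 mm tall, towards the far right. Origin at the centre of its underside, on the counter.
- mug: Bystander, loose: white mug, 80 mm across, 90 mm tall, beyond the pan to the left. Origin at the centre of its underside, on the counter.
- spoon: Bystander, loose: steel spoon lying on the counter, 200 mm long, to the right. Origin at its middle on the counter.
Not all that is in view belongs to the job. What is shaped like the pan but blue or turquoise is not meant.

How it is judged:
On the way:
1. the pan lies lengthwise in the gap between the crocks (y of pan in the frame of station between -0.06 and 0.06 m and x of pan in the frame of station between -0.02 and 0.02 m and angle between the y axis of pan and the y axis of station, either way round below 0.3 rad), for 0.05 s.
At the end, for the whole second after the job is handed in: The pan has gone through the gap and rests flat on the counter beyond it, within 8 mm of touching the stop bar (measured at its middle), square to the bar within 0.08 rad, within 25 mm of the gap's centre line, and still (y of pan in the frame of station between -0.13 and -0.11 m and x of pan in the frame of station between -0.025 and 0.025 m and angle between the y axis of pan and the y axis of station, either way round below 0.08 rad and height (world z) of pan below 0.004 m and angle between pan's own z axis and vertical below 0.05 rad and linear speed of pan below 0.01 m/s).
It fails at once if the pan is lifted more than 10 mm or tipped (height (world z) of pan above 0.01 m or angle between pan's own z axis and vertical above 0.2 rad).
It fails at once if a bystander is shifted more than 25 mm (distance of any of shaker, can, tumbler, squeeze, mug, spoon from where it was at the start of the episode above 0.025 m).
It fails at once if a standing bystander is knocked over (angle between any of shaker, can, tumbler, squeeze, mug's own z axis and vertical above 0.5 rad).
It also fails if it takes over 61 s, if anything falls off the work surface, if the arm or the gripper's body presses on something with over 40 N, if the wrist force passes 120 N, or if a joint passes its speed limit or range.

## Working session

There is one attempt and no reset: what is moved stays moved. The work goes in short steps, Python scripts to look and compute and a tool call to move; the robot and the scene stay as the last step left them, time stands still between calls to the robot, and variables do not carry over. Pictures are saved under pics/ and viewed, and the job is handed in when it is done.

Besides the shell and the picture viewer there is one more tool, called by a JSON object that holds its "op" and its "data", one argument or row to a line. servo_tool: Moves the arm, as the interface text tells. Its arguments: {"type":"object","properties":{"series":{"type":"array","items":{"type":"array","items":{"type":"number"}}},"squeeze":{"type":"number"}},"required":["series"]}

```bash
ls; mkdir -p pics; python3 - <<'E'
from plant import env
import cv2,numpy as np
print(env.state())
for n in("scene","top"):
    p,d=env.read_camera(n);cv2.imwrite(f"pics/{n}0.png",p);np.save(f"{n}0.npy",d)
    c=env.camera_params(n);print(n,c); np.savez(f"{n}c.npz",**{k:np.array(v) for k,v in c.items()})
E
```

```text
pics
{'time_s': 0.0, 'qpos': array([ 1.19947611,  0.42674338,  0.07385417,  1.60665172, -0.03410507,
        1.11079497, -0.06705431]), 'dq': array([ 1.70325162e-04, -8.22945289e-04, -6.72565384e-04,  1.48082036e-03,
        1.07851686e-03, -2.93079158e-05, -1.32960816e-03]), 'tau': array([ 5.44063223e-04, -9.49829865e+01,  3.76056343e+00, -4.63521373e+01,
        1.91095116e-02,  9.67658329e-03, -1.43333136e-05]), 'eef_pos': array([ 0.14837736, -0.65804757,  0.23058338]), 'tcp_rot': array([-6.57678775e-04,  9.93855143e-01,  1.10686529e-01, -1.22048059e-04]), 'wrist_force': array([ 0.07961133,  0.04242936, -0.24353112]), 'moment': array([-0.01733657, -0.01720417, -0.01987431]), 'opening': 0.9972242870890065}
scene {'camera_matrix': array([[414.23698314,   0.        , 264.06692282],
       [  0.        , 414.23698314, 190.95506695],
       [  0.        ,   0.        ,   1.        ]]), 'R': array([[ 0.22699402,  0.97386486, -0.00780737],
       [ 0.50541401, -0.12464984, -0.85382615],
       [-0.83248447,  0.18986748, -0.52049971]]), 't': array([-0.14894282, -0.23875637,  1.70136014])}
top {'camera_matrix': array([[361.95143097,   0.        , 258.69316728],
       [  0.        , 361.95143097, 196.19676324],
       [  0.        ,   0.        ,   1.        ]]), 'R': array([[-0.00499069, -0.99997348,  0.00530424],
       [-0.97822794,  0.00378151, -0.20749893],
       [ 0.20747337, -0.00622432, -0.97822086]]), 't': array([0.01349931, 0.54924131, 1.05135314])}
```

View pics/scene0.png

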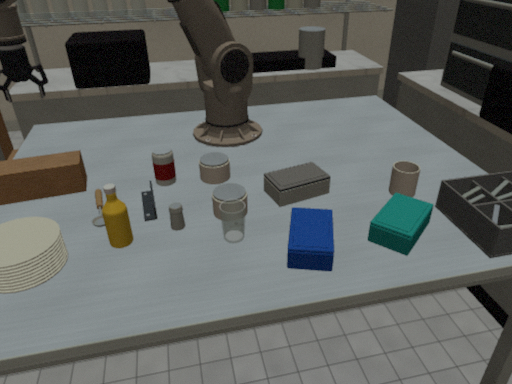

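View pics/top0.png

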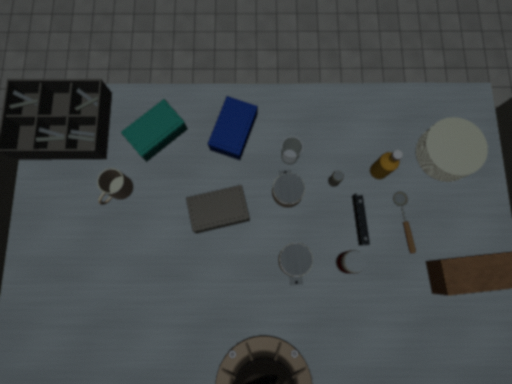

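The grey pan is at top px (218,208) and scene px (297,183). Candidates that could be mistaken for it are the blue box at top (233,127) and the turquoise box at top (155,130); both are excluded by colour. Crocks are at top (289,189) and (295,260), and the stop bar is at (361,219). Next I take a close crop and measure.

```bash
cat > h.py <<'E'
import numpy as np,cv2
def back(c,d):
    K=np.array(c["camera_matrix"]);R=np.array(c["R"]);t=np.array(c["t"])
    v,u=np.mgrid[:d.shape[0],:d.shape[1]]
    P=np.stack([(u-K[0,2])/K[0,0]*d,(v-K[1,2])/K[1,1]*d,d],-1)
    return (P-t)@R
def ray(c,u,v,z):
    K=np.array(c["camera_matrix"]);R=np.array(c["R"]);t=np.array(c["t"])
    o=-R.T@t; r=R.T@np.array([(u-K[0,2])/K[0,0],(v-K[1,2])/K[1,1],1]); return o+r*(z-o[2])/r[2]
def proj(c,X):
    K=np.array(c["camera_matrix"]);p=K@(np.array(c["R"])@np.array(X)+np.array(c["t"]));return p[:2]/p[2]
E
python3 - <<'E'
from h import *
c=np.load("topc.npz");d=np.load("top0.npy");W=back(c,d);z=W[...,2]
print("counter z", np.median(z[290:310,150:200]))
p=cv2.imread("pics/top0.png")
cr=p[110:300,170:430]; cr=np.clip(cr.astype(float)*1.8,0,255).astype(np.uint8)
cv2.imwrite("pics/crop0.png",cv2.resize(cr,None,fx=3,fy=3,interpolation=cv2.INTER_CUBIC))
m=((z>0.02)&(d>0)).astype(np.uint8)
n,l,s,_=cv2.connectedComponentsWithStats(m)
for i in range(1,n):
    if s[i,4]<40: continue
    q=W[l==i]; zt=np.percentile(q[:,2],90); top=q[abs(q[:,2]-zt)<0.006]
    r=cv2.minAreaRect(top[:,:2].astype(np.float32)*1000)
    print(s[i],"ztop %.3f"%zt,"rect",np.round(r[0],1),np.round(r[1],1),round(r[2],1), "mean",np.round(top[:,:2].mean(0)*1000,1))
E
```

```text
counter z 0.00017884703428016726
[   0   79  110   80 6202] ztop 0.087 rect [806.9 662. ] [304.1 243.4] 89.8 mean [808.9 657.7]
[ 207   96   51   63 1958] ztop 0.067 rect [780.7  94.1] [108.1 176.6] 70.2 mean [778.9  94.7]
[ 121   99   66   62 2061] ztop 0.067 rect [774.1 348.2] [109.2 175.2] 41.2 mean [773.2 348.2]
[ 417  118   71   63 3431] ztop 0.090 rect [ 699.3 -598.9] [187.7 189.1] 2.1 mean [ 697.5 -597.5]
[281 137  22  27 394] ztop 0.100 rect [692.9 -88.9] [63.8 66.7] 87.5 mean [695.2 -89.5]
[371 150  32  29 559] ztop 0.169 rect [ 644.5 -379.5] [25.7 28.7] 43.2 mean [ 643.8 -378.5]
[ 97 168  35  37 687] ztop 0.089 rect [591.8 456.3] [79.3 78. ] 30.3 mean [591.8 456.4]
[329 171  15  15 154] ztop 0.074 rect [ 610.  -230.5] [27.7 29.3] 89.5 mean [ 610.4 -230.8]
[272 173  33  34 874] ztop 0.073 rect [572.6 -79.7] [92.4 91.7] 26.8 mean [572.6 -79.5]
[ 186  185   64   49 2140] ztop 0.067 rect [513.3 137.5] [108.1 174.8] 13.2 mean [512.5 138. ]
[353 194  11  51 196] ztop 0.042 rect [ 481.5 -295.8] [156.9   6.9] 4.4 mean [ 481.5 -295.7]
[278 243  35  34 925] ztop 0.073 rect [357.6 -95.7] [91.1 89.5] 89.4 mean [357.3 -96.2]
[336 250  30  24 561] ztop 0.117 rect [ 349.5 -257.2] [56.7 58. ] 89.6 mean [ 349.9 -256.6]
[ 428  252   84   44 2974] ztop 0.103 rect [ 314.8 -611.8] [100.1 211.4] 5.9 mean [ 314.9 -605.1]
[ 223  345   82   39 1658] ztop 0.279 rect [ 91.8 -15.5] [ 3.3 66.3] 15.0 mean [ 92.2 -16.4]
```

View pics/crop0.png

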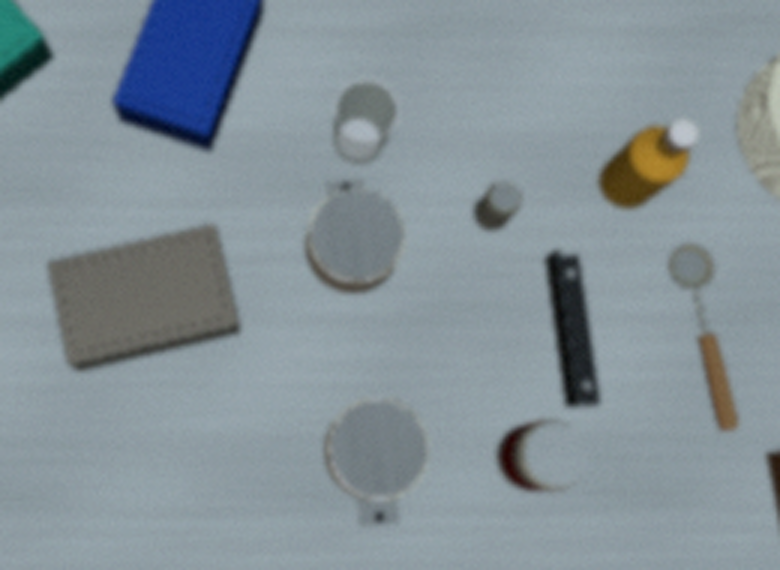

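Everything checks against the stated sizes. Crock spacing measures 215.7 mm (216 given), the pan 108x175, tops at 67 mm, and the bar at 4.4°.

- Station origin is (0.465, -0.088), turned 4.36°.
- The pan is at station (+65, 221), turned +8.8°.

Plan: push the pan's far side with both open fingers squared to the station, then do the same on its trailing end.

{"op": "servo_tool", "data": {
  "series": [
    [0.032,-0.034,0,0,0.085],
    [0.032,-0.034,0,0,0.085],
    [0.032,-0.034,0,0,0.085],
    [0.032,-0.034,0,0,0.085],
    [0.032,-0.034,0,0,0.085],
    [0.032,-0.034,0,0,0.085],
    [0.032,-0.034,0,0,0.085],
    [0.032,-0.034,0,0,0.085],
    [0.032,-0.034,0,0,0.085],
    [0.032,-0.034,0,0,0.085]
  ]
}}

```text
time_s: 1.35
eef_pos: [0.3897, -0.2448, 0.2283]
tcp_rot: [-0.002, 0.994, 0.108, -0.002]
wrist_force: [0.7, -0.6, 0.3]
opening: 0.996
```

```bash
cat >> h.py <<'E'
O=np.array([.4650,-.0878]);TH=np.arctan2(16.3,215.1)
ex=np.array([np.cos(TH),np.sin(TH)]);ey=np.array([-ex[1],ex[0]])
def st2w(x,y): return O+x*ex+y*ey
def w2st(p): p=np.array(p)[:2]-O; return np.array([p@ex,p@ey])
def pose(s):
    from scipy.spatial.transform import Rotation as Ro
    q=s["tcp_rot"];R=Ro.from_quat([q[1],q[2],q[3],q[0]]).as_matrix();return np.array(s["eef_pos"]),R
def goto(s,sx,sy,z,adeg=None):
    """station target -> tool-frame shift now, plus twist to make tool x at station angle adeg"""
    p,R=pose(s);t=np.r_[st2w(sx,sy),z]
    a=np.degrees(np.arctan2(R[1,0],R[0,0])-TH)
    print("t",round(float(s["time_s"]),2),"st",np.round(w2st(p)*1000,1),"z",round(p[2]*1000,1),"a_st %.2f"%a,"tilt",np.round(R[:2,2],4),"F",np.round(s["wrist_force"],1),"op",round(float(s["opening"]),2),"q",np.round(s["qpos"],2))
    print("tool shift mm",np.round(R.T@(t-p)*1000,1), "twist", None if adeg is None else round(a-adeg,2))
E
python3 -c "
from h import *
from plant import env
goto(env.state(),.17,.221,.23,0)"
```

```text
t 1.35 st [ -87.  -150.9] z 228.3 a_st 8.09 tilt [-0.0034  0.0032] F [ 0.7 -0.6  0.3] op 1.0 q [ 0.63  0.09 -0.22  2.06  0.02  1.   -0.95]
tool shift mm [ 306.7 -332.    -1.2] twist 8.09
```

{"op": "servo_tool", "data": {
  "series": [
    [0.034,-0.037,0,1,0.085],
    [0.034,-0.037,0,1,0.085],
    [0.034,-0.037,0,1,0.085],
    [0.034,-0.037,0,1,0.085],
    [0.034,-0.037,0,1,0.085],
    [0.034,-0.037,0,1,0.085],
    [0.034,-0.037,0,1,0.085],
    [0.034,-0.037,0,1,0.085],
    [0.034,-0.037,0,0,0.085],
    [0,0,0,0,0.085]
  ]
}}

```text
time_s: 2.6
eef_pos: [0.6503, 0.1445, 0.2262]
tcp_rot: [-0.002, 0.999, 0.037, -0.003]
wrist_force: [-0.6, -0.8, 0.1]
opening: 0.997
```

```bash
python3 -c "
from h import *
from plant import env
goto(env.state(),.17,.221,.02,0)"
```

```text
t 2.6 st [202.3 217.7] z 226.2 a_st -0.09 tilt [-0.0062  0.0036] F [-0.6 -0.8  0.1] op 1.0 q [ 0.01  0.45 -0.44  1.6   0.2   1.14 -1.98]
tool shift mm [-31.1  -2.5 206.4] twist -0.09
```

{"op": "servo_tool", "data": {
  "series": [
    [-0.004,0,0.035,0,0.085],
    [-0.004,0,0.035,0,0.085],
    [-0.004,0,0.035,0,0.085],
    [-0.004,0,0.035,0,0.085],
    [-0.004,0,0.035,0,0.085],
    [-0.004,0,0.03,0,0.085],
    [-0.002,0,0,0,0.085]
  ]
}}

```text
time_s: 3.48
eef_pos: [0.62, 0.1376, 0.0145]
tcp_rot: [-0.0, 0.999, 0.035, -0.004]
wrist_force: [-0.5, 1.1, 0.5]
opening: 0.995
```

```bash
python3 -c "
from h import *
from plant import env
goto(env.state(),.065,.221,.015,0)
p,d=env.read_camera('scene');cv2.imwrite('pics/s1.png',cv2.resize(p[100:300,180:400],None,fx=3,fy=3))
"
```

```text
t 3.48 st [171.6 213. ] z 14.5 a_st -0.29 tilt [-0.0088  0.0005] F [-0.5  1.1  0.5] op 1.0 q [-0.04  0.65 -0.38  1.82  0.33  0.75 -2.09]
tool shift mm [-106.6   -7.4    0.4] twist -0.29
```

View pics/s1.png

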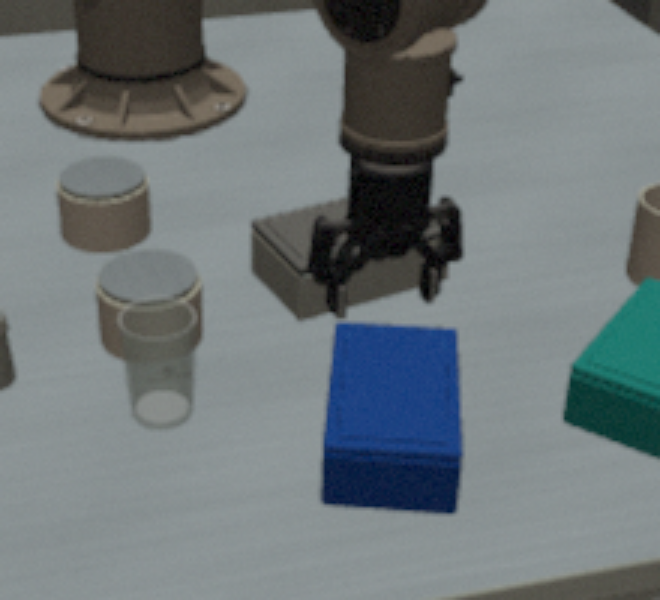

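The two fingers stand at the pan's far side, at crop px (337,290) and (430,275), clear of the blue box. I push towards the robot in small rows.

{"op": "servo_tool", "data": {
  "series": [
    [-0.01,0,0,0,0.085],
    [-0.01,0,0,0,0.085],
    [-0.01,0,0,0,0.085],
    [-0.01,0,0,0,0.085],
    [-0.01,0,0,0,0.085],
    [-0.01,0,0,0,0.085],
    [-0.01,0,0,0,0.085],
    [-0.01,0,0,0,0.085]
  ]
}}

```text
time_s: 4.53
eef_pos: [0.539, 0.1319, 0.0209]
tcp_rot: [-0.001, 0.999, 0.035, 0.0]
wrist_force: [3.3, -0.3, -2.2]
opening: 0.997
```

```bash
cat >> h.py <<'E'
def pan(env,tag,x0=(-.3,.3),yy=None):
    """pan pose in station frame from top camera lid points near z=0.067 (grey pan region)"""
    p,d=env.read_camera("top");c=env.camera_params("top");W=back(c,d)
    np.save(f"{tag}.npy",d);cv2.imwrite(f"pics/{tag}.png",cv2.resize(np.clip(p[110:300,130:430]*1.6,0,255).astype(np.uint8),None,fx=2.6,fy=2.6,interpolation=cv2.INTER_CUBIC))
    return p,d,W
E
python3 -c "
from h import *
from plant import env
goto(env.state(),.065,.221,.015,0)
pan(env,'t2')
"
```

```text
t 4.53 st [ 90.4 213.5] z 20.9 a_st -0.36 tilt [0.0009 0.0023] F [ 3.3 -0.3 -2.2] op 1.0 q [-0.04  0.54 -0.39  2.01  0.33  0.65 -2.14]
tool shift mm [-25.5  -7.4   5.8] twist -0.36
```

View pics/t2.png

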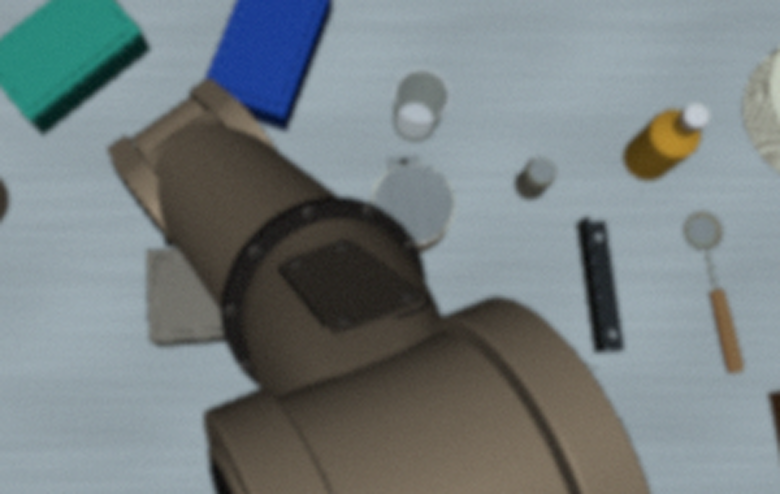

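```bash
cat >> h.py <<'E'
def lid(d,c,u0,u1,v0,v1):
    W=back(c,d)[v0:v1,u0:u1].reshape(-1,3);W=W[(abs(W[:,2]-.0665)<.006)]
    s=np.stack([(W[:,:2]-O)@ex,(W[:,:2]-O)@ey],1)*1000
    return s
E
python3 -c "
from h import *
c=np.load('topc.npz');d=np.load('t2.npy')
s=lid(d,c,180,222,200,248)
print(len(s),s.min(0),s.max(0))
for lo in range(190,300,12):
    q=s[(s[:,1]>lo)&(s[:,1]<lo+12)]
    if len(q)>5: print(lo,len(q),'minx %.1f maxx %.1f'%(np.percentile(q[:,0],1),np.percentile(q[:,0],99)))
for lo in range(-60,90,12):
    q=s[(s[:,0]>lo)&(s[:,0]<lo+12)]
    if len(q)>5: print('x',lo,len(q),'maxy %.1f'%(np.percentile(q[:,1],99)))
"
```

```text
765 [-30.24448196 231.90720931] [ 77.11817384 316.36598782]
226 23 minx -28.5 maxx 3.3
238 61 minx -28.2 maxx 24.3
250 93 minx -27.5 maxx 42.4
262 120 minx -29.2 maxx 61.9
274 136 minx -28.2 maxx 74.4
286 137 minx -29.7 maxx 76.1
298 135 minx -29.2 maxx 76.8
x -36 54 maxy 314.8
x -24 110 maxy 315.2
x -12 108 maxy 314.4
x 0 103 maxy 313.3
x 12 93 maxy 313.5
x 24 84 maxy 316.0
x 36 73 maxy 313.4
x 48 68 maxy 315.2
x 60 52 maxy 314.8
x 72 20 maxy 312.7
```

The lid is now square to the station, spanning x from -29.5 to +77 with its trailing end at y=315. That puts the pan centre about 24 mm off the line, so I push 24 mm more.

{"op": "servo_tool", "data": {
  "series": [
    [-0.006,0,0.002,-0.3,0.085],
    [-0.006,0,0.002,0,0.085],
    [-0.006,0,0.001,0,0.085],
    [-0.006,0,0.001,0,0.085],
    [0,0,0,0,0.085]
  ]
}}

```text
time_s: 5.2
eef_pos: [0.5202, 0.1324, 0.0183]
tcp_rot: [-0.003, 0.999, 0.037, 0.007]
wrist_force: [-0.3, -0.1, -0.7]
opening: 0.993
```

```bash
python3 -c "
from h import *
from plant import env
goto(env.state(),.066,.221,.015,0)"
```

```text
t 5.2 st [ 71.7 215.4] z 18.3 a_st -0.07 tilt [0.0137 0.0068] F [-0.3 -0.1 -0.7] op 0.99 q [-0.05  0.52 -0.39  2.06  0.33  0.61 -2.17]
tool shift mm [-5.7 -5.6  3.3] twist -0.07
```

{"op": "servo_tool", "data": {
  "series": [
    [-0.005,0,0.001,0,0.085],
    [-0.002,0,0,0,0.085]
  ]
}}

```text
time_s: 5.45
eef_pos: [0.515, 0.1324, 0.018]
tcp_rot: [-0.004, 0.999, 0.037, 0.009]
wrist_force: [4.0, 0.7, -0.8]
opening: 0.994
```

```bash
python3 -c "
from h import *
from plant import env
goto(env.state(),.15,.221,.015,0)"
```

```text
t 5.45 st [ 66.5 215.8] z 18.0 a_st -0.10 tilt [0.0172 0.0082] F [ 4.   0.7 -0.8] op 0.99 q [-0.05  0.51 -0.39  2.08  0.34  0.6  -2.17]
tool shift mm [83.4 -5.3  4.5] twist -0.1
```

{"op": "servo_tool", "data": {
  "series": [
    [0.02,0,0,0,0.085],
    [0.02,0,-0.02,0,0.085],
    [0,0,-0.05,0,0.085],
    [0,0,-0.05,0,0.085],
    [0,-0.05,-0.04,0,0.05],
    [-0.02,-0.05,0,0,0.05],
    [-0.03,-0.04,0,0,0.05],
    [-0.03,0,0,0,0.05],
    [0,0,0,10,0.05],
    [0,0,0,10,0.05]
  ]
}}

```text
time_s: 6.7
eef_pos: [0.4534, 0.2694, 0.1786]
tcp_rot: [-0.003, 0.99, -0.14, 0.001]
wrist_force: [-0.1, -0.0, -0.6]
opening: 0.583
```

```bash
python3 -c "
from h import *
from plant import env
goto(env.state(),.0,.36,.19,-90)
d=pan(env,'t3')"
```

```text
t 6.7 st [ 15.4 357.1] z 178.6 a_st -20.49 tilt [0.0029 0.0048] F [-0.1 -0.  -0.6] op 0.58 q [-0.24  0.28 -0.48  1.97  0.16  0.93 -2.66]
tool shift mm [-15.4   2.6 -11.5] twist 69.51
```

View pics/t3.png

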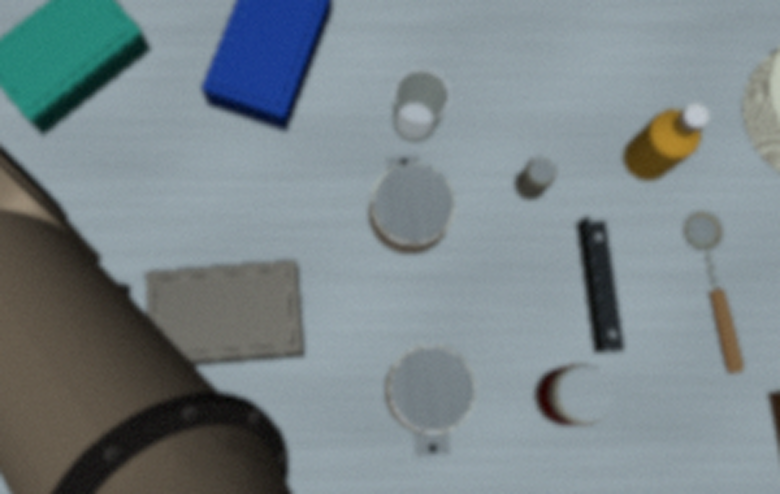

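Joint 7 is near its limit in that direction, so I turn the other way, to a = +90°. The picture shows the pan at (225,310) in line with the gap, between the crocks at (412,205) and (430,390).

{"op": "servo_tool", "data": {
  "series": [
    [0,0,0,-10.6,0.05],
    [0,0,0,-10.6,0.05],
    [0,0,0,-10.6,0.05],
    [0,0,0,-10.6,0.05],
    [0,0,0,-10.6,0.05],
    [0,0,0,-10.6,0.05],
    [0,0,0,-10.6,0.05],
    [0,0,0,-10.6,0.05],
    [0,0,0,-10.6,0.05],
    [0,0,0,-10.6,0.05]
  ]
}}

```text
time_s: 8.0
eef_pos: [0.4478, 0.2669, 0.1747]
tcp_rot: [-0.002, 0.7, 0.714, -0.003]
wrist_force: [-0.5, -1.1, -0.1]
opening: 0.589
```

```bash
python3 -c "
from h import *
from plant import env
goto(env.state(),.0,.36,.015,90)
c=np.load('topc.npz');d=np.load('t3.npy')
s=lid(d,c,180,250,205,255)
for lo in range(130,310,12):
    q=s[(s[:,1]>lo)&(s[:,1]<lo+12)]
    if len(q)>5: print(lo,len(q),'minx %.1f maxx %.1f'%(np.percentile(q[:,0],1),np.percentile(q[:,0],99)))
for lo in range(-60,60,12):
    q=s[(s[:,0]>lo)&(s[:,0]<lo+12)]
    if len(q)>5: print('x',lo,len(q),'miny %.1f maxy %.1f'%(np.percentile(q[:,1],1),np.percentile(q[:,1],99)))
"
```

```text
t 8.0 st [  9.7 355. ] z 174.7 a_st 86.79 tilt [-0.0073 -0.0016] F [-0.5 -1.1 -0.1] op 0.59 q [ 0.04  0.35 -0.83  1.96  0.31  0.97 -0.92]
tool shift mm [  4.7  -8.8 159.8] twist -3.21
142 127 minx -53.5 maxx 49.3
154 142 minx -54.0 maxx 49.8
166 137 minx -54.3 maxx 51.0
178 140 minx -53.4 maxx 49.1
190 139 minx -52.7 maxx 49.8
202 141 minx -54.3 maxx 50.4
214 144 minx -53.6 maxx 51.4
226 138 minx -52.9 maxx 50.0
238 140 minx -54.6 maxx 50.9
250 144 minx -53.7 maxx 51.5
262 133 minx -51.8 maxx 49.5
274 126 minx -46.3 maxx 50.2
286 105 minx -28.0 maxx 51.1
298 86 minx -15.2 maxx 52.1
x -60 95 miny 144.6 maxy 271.8
x -48 190 miny 143.9 maxy 279.7
x -36 207 miny 143.0 maxy 291.0
x -24 210 miny 142.5 maxy 299.4
x -12 225 miny 144.2 maxy 310.3
x 0 231 miny 143.4 maxy 314.1
x 12 227 miny 145.3 maxy 316.2
x 24 224 miny 144.6 maxy 315.9
x 36 203 miny 143.9 maxy 312.7
x 48 70 miny 145.3 maxy 312.7
```

{"op": "servo_tool", "data": {
  "series": [
    [0.001,-0.002,0.03,-1,0.05],
    [0.001,-0.002,0.03,-1,0.05],
    [0.001,-0.002,0.03,-1,0.05],
    [0.001,-0.002,0.03,0,0.05],
    [0,-0.002,0.03,0,0.05],
    [0,0,0.008,0,0.05],
    [0,0,0,0,0.05]
  ]
}}

```text
time_s: 8.88
eef_pos: [0.434, 0.2685, 0.0113]
tcp_rot: [-0.003, 0.672, 0.74, -0.005]
wrist_force: [0.3, -0.1, 0.3]
opening: 0.585
```

```bash
python3 -c "
from h import *
from plant import env
goto(env.state(),-.001,.34,.015,90)"
```

```text
t 8.88 st [ -4.  357.6] z 11.3 a_st 91.22 tilt [-0.0119 -0.0035] F [ 0.3 -0.1  0.3] op 0.59 q [-0.12  0.58 -0.69  2.09  0.57  0.68 -1.09]
tool shift mm [-17.7   2.5  -3.7] twist 1.22
```

{"op": "servo_tool", "data": {
  "series": [
    [-0.008,0.001,-0.002,0.6,0.05],
    [-0.008,0.001,-0.002,0.6,0.05],
    [-0.008,0,0,0,0.05],
    [-0.008,0,0,0,0.05],
    [-0.008,0,0,0,0.05],
    [-0.008,0,0,0,0.05]
  ]
}}

```text
time_s: 9.62
eef_pos: [0.4422, 0.219, 0.0187]
tcp_rot: [-0.003, 0.68, 0.733, -0.003]
wrist_force: [-0.0, 3.2, -1.4]
opening: 0.586
```

```bash
python3 -c "
from h import *
from plant import env
goto(env.state(),-.001,.2,.015,90)"
```

```text
t 9.62 st [  0.4 307.7] z 18.7 a_st 89.98 tilt [-0.0074 -0.0005] F [-0.   3.2 -1.4] op 0.59 q [-0.02  0.54 -0.69  2.13  0.56  0.67 -1.02]
tool shift mm [-107.7   -1.3    3.7] twist -0.02
```

{"op": "servo_tool", "data": {
  "series": [
    [-0.01,0,0.001,0,0.05],
    [-0.01,0,0.001,0,0.05],
    [-0.01,0,0.001,0,0.05],
    [-0.01,0,0.001,0,0.05],
    [-0.01,0,0.001,0,0.05],
    [-0.01,0,0,0,0.05],
    [-0.01,0,0,0,0.05]
  ]
}}

```text
time_s: 10.5
eef_pos: [0.4487, 0.1492, 0.0146]
tcp_rot: [-0.003, 0.679, 0.734, 0.001]
wrist_force: [-0.5, 5.1, 1.7]
opening: 0.589
```

```bash
python3 -c "
from h import *
from plant import env
goto(env.state(),-.001,.14,.015,90)
pan(env,'t4')
c=np.load('topc.npz');d=np.load('t4.npy')
s=lid(d,c,180,272,180,260)
for lo in range(40,310,12):
    q=s[(s[:,1]>lo)&(s[:,1]<lo+12)]
    if len(q)>5: print(lo,len(q),'minx %.1f maxx %.1f'%(np.percentile(q[:,0],1),np.percentile(q[:,0],99)))
for lo in range(-60,60,12):
    q=s[(s[:,0]>lo)&(s[:,0]<lo+12)]
    if len(q)>5: print('x',lo,len(q),'miny %.1f maxy %.1f'%(np.percentile(q[:,1],1),np.percentile(q[:,1],99)))
"
```

```text
t 10.5 st [  1.7 237.6] z 14.6 a_st 90.18 tilt [-0.0041  0.0054] F [-0.5  5.1  1.7] op 0.59 q [ 0.13  0.52 -0.69  2.18  0.56  0.63 -0.89]
tool shift mm [-97.6  -3.   -1. ] twist 0.18
52 9 minx 38.5 maxx 50.5
64 17 minx 38.9 maxx 52.0
76 19 minx 37.7 maxx 53.3
88 11 minx 41.1 maxx 53.4
100 7 minx 48.4 maxx 51.8
x 36 36 miny 58.7 maxy 97.0
x 48 28 miny 59.1 maxy 111.9
```

View pics/t4.png

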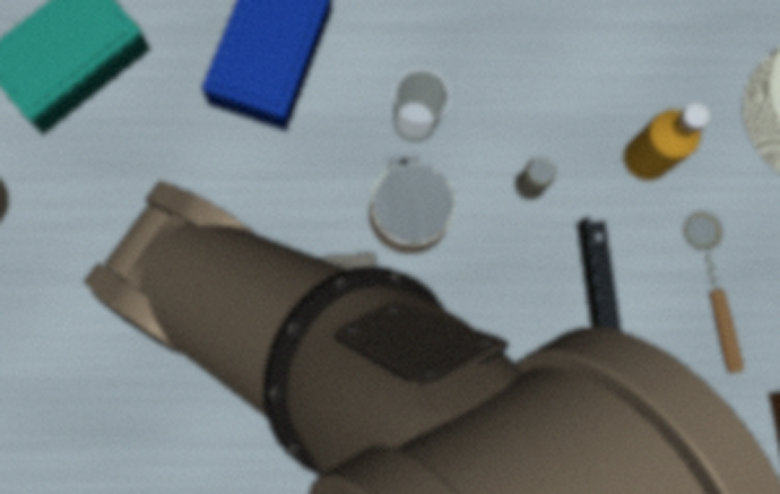

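```bash
cat >> h.py <<'E'
def scene(env,tag):
    p,d=env.read_camera("scene");np.save(tag+".npy",d);c=env.camera_params("scene")
    cv2.imwrite(f"pics/{tag}.png",cv2.resize(p[110:260,130:370],None,fx=3.2,fy=3.2,interpolation=cv2.INTER_CUBIC))
    return d,c
E
python3 -c "
from h import *
from plant import env
d,c=scene(env,'s4')
s=lid(d,c,150,360,120,240)
for lo in range(40,250,12):
    q=s[(s[:,1]>lo)&(s[:,1]<lo+12)&(abs(s[:,0])<70)]
    if len(q)>5: print(lo,len(q),'minx %.1f maxx %.1f'%(np.percentile(q[:,0],1),np.percentile(q[:,0],99)))
"
```

```text
40 38 minx -51.0 maxx 54.4
52 71 minx -48.4 maxx 55.5
64 73 minx -53.8 maxx 55.4
76 69 minx -48.4 maxx 55.5
88 71 minx -54.3 maxx 55.9
100 68 minx -47.3 maxx 57.9
112 70 minx -52.1 maxx 54.4
124 66 minx -50.9 maxx 54.7
136 65 minx -48.6 maxx 56.8
148 68 minx -47.4 maxx 56.5
160 64 minx -48.7 maxx 54.0
172 67 minx -53.2 maxx 54.6
184 67 minx -48.2 maxx 54.0
196 66 minx -50.3 maxx 56.0
208 57 minx -50.3 maxx 53.6
220 28 minx -47.4 maxx 55.6
232 8 minx -29.9 maxx 59.0
```

View pics/s4.png

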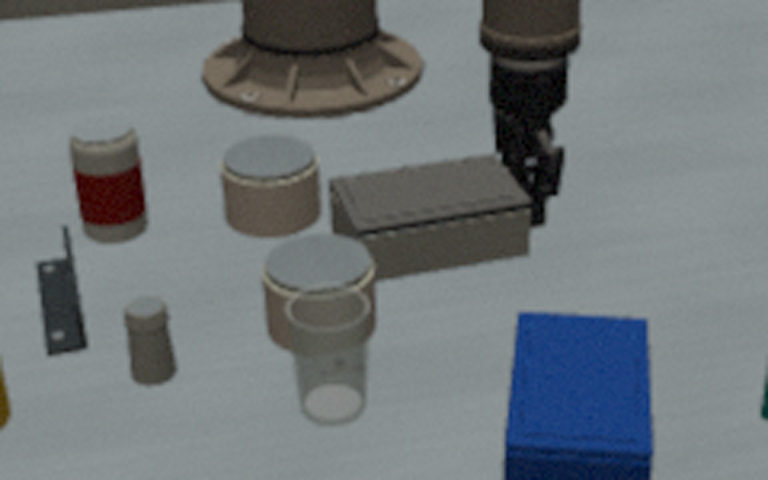

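```bash
python3 -c "
from h import *
for n,cn in (('s4','scenec.npz'),('t3','topc.npz')):
    c=np.load(cn);d=np.load(n+'.npy');W=back(c,d).reshape(-1,3)
    for k in (-1,1):
        w=W[(W[:,2]>.069)&(W[:,2]<.078)]; s=np.stack([(w[:,:2]-O)@ex,(w[:,:2]-O)@ey],1)*1000
        s=s[np.hypot(s[:,0]-108*k,s[:,1])<54]
        (x,y),r=cv2.minEnclosingCircle(s.astype(np.float32)); print(n,k,len(s),round(x,1),round(y,1),round(r,1),s.mean(0).round(1))
"
```

```text
s4 -1 324 -105.4 -3.9 48.8 [-101.8   -2.7]
s4 1 451 109.8 -1.7 47.2 [111.   -2.2]
t3 -1 593 -107.7 -0.2 46.5 [-108.1   -0.2]
t3 1 505 108.1 0.1 46.7 [107.9  -0.5]
```

The pan is square and centred to within about 1 mm. The scene camera's +2 mm bias shows on the crocks too. Pushing through.

{"op": "servo_tool", "data": {
  "series": [
    [-0.01,0,0,0,0.05],
    [-0.01,0,0,0,0.05],
    [-0.01,0,0,0,0.05],
    [-0.01,0,0,0,0.05],
    [-0.01,0,0,0,0.05],
    [-0.01,0,0,0,0.05],
    [-0.01,0,0,0,0.05]
  ]
}}

```text
time_s: 11.48
eef_pos: [0.4545, 0.0781, 0.0145]
tcp_rot: [-0.004, 0.678, 0.735, 0.001]
wrist_force: [-0.2, 5.4, 1.1]
opening: 0.586
```

```bash
python3 -c "
from h import *
from plant import env
goto(env.state(),.001,-.012,.015,90)
d,c=scene(env,'s5')
s=lid(d,c,150,360,120,240)
for lo in range(-30,250,12):
    q=s[(s[:,1]>lo)&(s[:,1]<lo+12)&(abs(s[:,0])<58)]
    if len(q)>5: print(lo,len(q),'minx %.1f maxx %.1f'%(np.percentile(q[:,0],1),np.percentile(q[:,0],99)))
"
```

```text
t 11.47 st [  2.1 166.2] z 14.5 a_st 90.27 tilt [-0.0034  0.007 ] F [-0.2  5.4  1.1] op 0.59 q [ 0.28  0.51 -0.69  2.2   0.55  0.61 -0.74]
tool shift mm [-178.2   -1.9   -1.8] twist 0.27
-30 36 minx -53.7 maxx 51.4
-18 66 minx -50.3 maxx 53.2
-6 68 minx -56.6 maxx 47.2
6 64 minx -51.4 maxx 53.5
18 67 minx -47.9 maxx 53.6
30 73 minx -50.4 maxx 56.5
42 66 minx -50.4 maxx 54.9
54 72 minx -48.8 maxx 56.6
66 71 minx -50.0 maxx 54.3
78 68 minx -46.7 maxx 56.2
90 71 minx -49.1 maxx 56.3
102 67 minx -48.8 maxx 55.4
114 68 minx -51.1 maxx 56.7
126 68 minx -52.0 maxx 55.0
138 59 minx -49.6 maxx 56.4
150 31 minx -49.3 maxx 57.5
162 10 minx -32.2 maxx 55.4
```

View pics/s5.png

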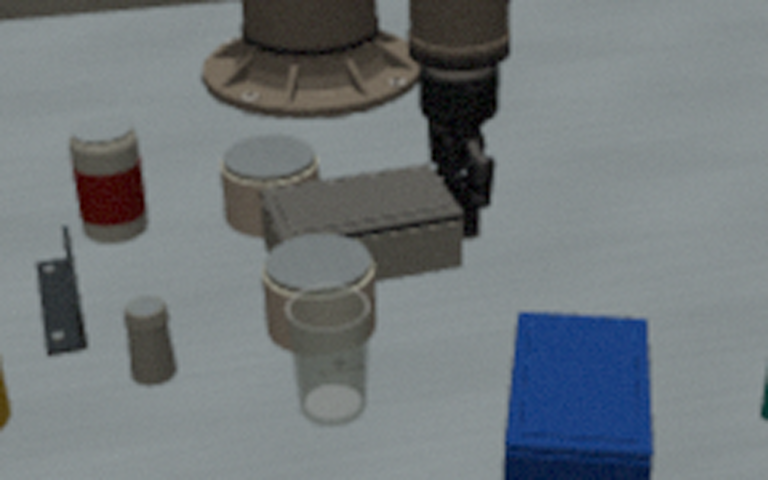

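The leading end has passed between the crocks and the force is unchanged at 5 N, so there's no jam.

{"op": "servo_tool", "data": {
  "series": [
    [-0.01,0,0,0.1,0.05],
    [-0.01,0,0,0.1,0.05],
    [-0.01,0,0,0,0.05],
    [-0.01,0,0,0,0.05],
    [-0.01,0,0,0,0.05],
    [-0.01,0,0,0,0.05],
    [-0.01,0,0,0,0.05]
  ]
}}

```text
time_s: 12.4
eef_pos: [0.4601, 0.0077, 0.0144]
tcp_rot: [-0.004, 0.679, 0.734, 0.002]
wrist_force: [0.5, 6.7, 3.1]
opening: 0.579
```

```bash
python3 -c "
from h import *
from plant import env
goto(env.state(),.001,-.018,.015,90)"
```

```text
t 12.4 st [ 2.3 95.6] z 14.4 a_st 90.19 tilt [-0.0027  0.009 ] F [0.5 6.7 3.1] op 0.58 q [ 0.43  0.51 -0.68  2.2   0.55  0.61 -0.58]
tool shift mm [-113.6   -1.7   -1.7] twist 0.19
```

{"op": "servo_tool", "data": {
  "series": [
    [-0.01,0,0,0.1,0.05],
    [-0.01,0,0,0,0.05],
    [-0.01,0,0,0,0.05],
    [-0.01,0,0,0,0.05],
    [-0.01,0,0,0,0.05],
    [-0.01,0,0,0,0.05],
    [-0.01,0,0,0,0.05],
    [-0.01,0,0,0,0.05]
  ]
}}

```text
time_s: 13.4
eef_pos: [0.4656, -0.0711, 0.0138]
tcp_rot: [-0.005, 0.678, 0.735, 0.003]
wrist_force: [0.0, 6.4, 1.9]
opening: 0.587
```

```bash
python3 -c "
from h import *
from plant import env
goto(env.state(),.001,-.018,.015,90)
scene(env,'s6')"
```

```text
t 13.4 st [ 1.9 16.6] z 13.8 a_st 90.31 tilt [-0.0037  0.0118] F [0.  6.4 1.9] op 0.59 q [ 0.59  0.52 -0.68  2.18  0.54  0.62 -0.39]
tool shift mm [-34.6  -1.1  -1.6] twist 0.31
```

View pics/s6.png

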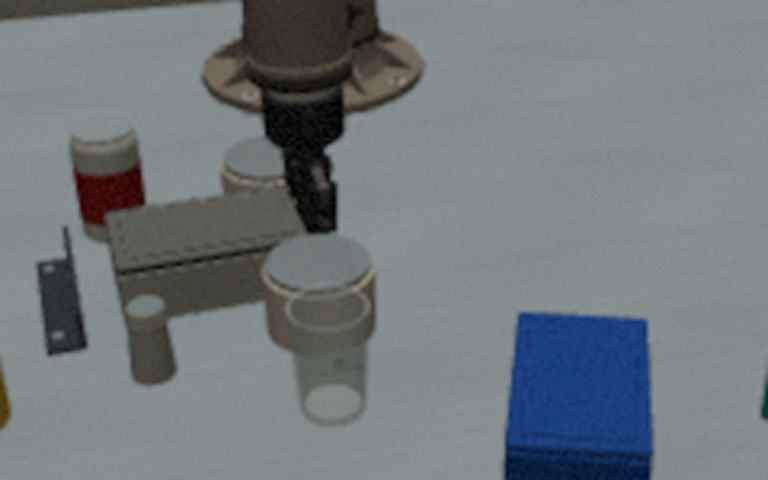

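{"op": "servo_tool", "data": {
  "series": [
    [-0.008,0,0,0.2,0.05],
    [-0.008,0,0,0.1,0.05],
    [-0.008,0,0,0,0.05],
    [-0.003,0,0,0,0.05],
    [-0.003,0,0,0,0.05]
  ]
}}

```text
time_s: 14.08
eef_pos: [0.4671, -0.1005, 0.0132]
tcp_rot: [-0.006, 0.68, 0.734, 0.003]
wrist_force: [-0.4, 5.6, 2.2]
opening: 0.588
```

```bash
python3 -c "
from h import *
from plant import env
goto(env.state(),.001,-.018,.015,90)"
```

```text
t 14.07 st [  1.1 -12.8] z 13.2 a_st 90.05 tilt [-0.0053  0.013 ] F [-0.4  5.6  2.2] op 0.59 q [ 0.65  0.53 -0.67  2.16  0.54  0.63 -0.33]
tool shift mm [-5.2 -0.1 -1.8] twist 0.05
```

{"op": "servo_tool", "data": {
  "series": [
    [-0.003,0,0,0,0.05],
    [-0.003,0,0,0,0.05]
  ]
}}

```text
time_s: 14.32
eef_pos: [0.4672, -0.1053, 0.0132]
tcp_rot: [-0.007, 0.679, 0.734, 0.003]
wrist_force: [-0.1, 6.4, 3.5]
opening: 0.585
```

{"op": "servo_tool", "data": {
  "series": [
    [-0.003,0,0,0,0.05]
  ]
}}

```text
time_s: 14.45
eef_pos: [0.4674, -0.1056, 0.0132]
tcp_rot: [-0.008, 0.679, 0.734, 0.004]
wrist_force: [-3.2, 29.1, 7.3]
opening: 0.586
```

The force jumped to 29 N and the motion stalled exactly at the expected place, so the pan is against the bar. Backing off and rising.

{"op": "servo_tool", "data": {
  "series": [
    [0.01,0,0,0,0.05],
    [0.02,0,0,0,0.05],
    [0.02,0,0,0,0.05],
    [0.02,0,-0.02,0,0.05],
    [0.02,0,-0.05,0,0.05],
    [0.05,0,-0.05,0,0.05],
    [0.06,0,-0.05,0,0.05],
    [0.06,0,0,0,0.05],
    [0.06,0,0,0,0.05],
    [0.06,0,0,0,0.05]
  ]
}}

```text
time_s: 15.7
eef_pos: [0.4389, 0.2583, 0.1765]
tcp_rot: [-0.006, 0.683, 0.73, 0.001]
wrist_force: [2.3, -1.1, 0.8]
opening: 0.586
```

```bash
python3 -c "
from h import *
from plant import env
goto(env.state(),.0,.3,.2,90)
pan(env,'t7');d=np.load('t7.npy');c=np.load('topc.npz')
W=back(c,d).reshape(-1,3);W=W[abs(W[:,2]-.0665)<.005]
s=np.stack([(W[:,:2]-O)@ex,(W[:,:2]-O)@ey],1)*1000
s=s[(abs(s[:,0])<56)&(s[:,1]<0)&(s[:,1]>-215)]
print(cv2.minAreaRect(s.astype(np.float32)),s.mean(0))
W=back(c,d);z=W[...,2]
n,l,st,_=cv2.connectedComponentsWithStats(((z>.02)&(d>0)).astype(np.uint8))
for i in range(1,n):
    if st[i,4]<40: continue
    q=W[l==i]; zt=np.percentile(q[:,2],90); top=q[abs(q[:,2]-zt)<0.006]
    print(st[i],round(zt,3),np.round(top[:,:2].mean(0)*1000,1))
"
```

```text
t 15.7 st [2.000e-01 3.471e+02] z 176.5 a_st 89.46 tilt [-0.0077  0.0102] F [ 2.3 -1.1  0.8] op 0.59 q [ 0.15  0.35 -0.94  1.98  0.33  0.97 -0.89]
tool shift mm [-46.8   0.1 -24. ] twist -0.54
((-0.3345985412597656, -117.93677520751953), (107.10635375976562, 175.76644897460938), 0.06184196099638939) [  -1.23392251 -117.82710456]
[   0   79  110   80 6182] 0.087 [807.8 656.6]
[ 207   96   51   63 1965] 0.067 [779.2  94.4]
[ 121   99   66   62 2056] 0.067 [773.5 347.7]
[ 417  118   71   63 3436] 0.09 [ 697.6 -597.3]
[281 137  22  27 393] 0.1 [695.6 -88.7]
[371 150  32  29 563] 0.168 [ 644.  -378.8]
[   73   161   361   223 28097] 0.834 [250.1 -50.9]
[329 171  15  14 155] 0.074 [ 610.5 -230.9]
[272 173  33  34 875] 0.072 [572.4 -79.5]
[ 299  194   65   51 2233] 0.067 [ 472.7 -205.3]
[278 243  35  34 926] 0.073 [357.4 -95.8]
[336 250  30  24 561] 0.117 [ 349.8 -256.8]
[ 428  252   84   44 2978] 0.103 [ 314.7 -605.1]
```

View pics/t7.png

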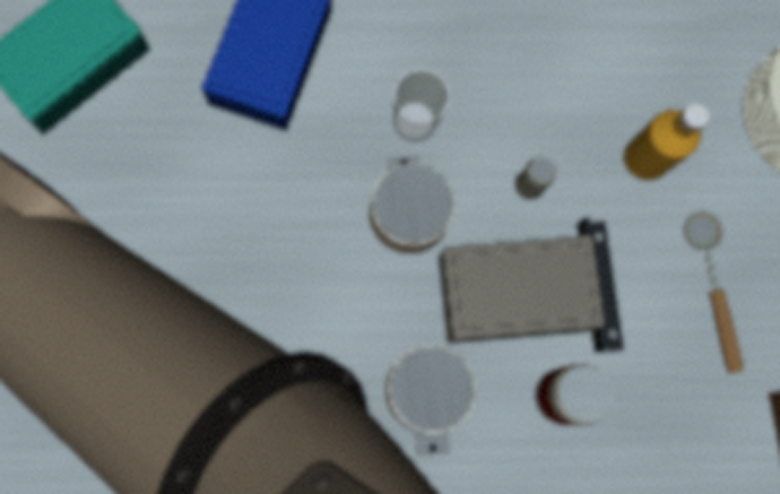

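The pan is flat against the bar at station (-0.3, -117.9) mm, turned 0.06°. The bystanders in view haven't moved. I let the arm settle, then hand in.

{"op": "servo_tool", "data": {
  "series": [
    [0,0,0,0,0.05],
    [0,0,0,0,0.05]
  ]
}}

```text
time_s: 16.0
eef_pos: [0.4354, 0.2686, 0.177]
tcp_rot: [-0.008, 0.679, 0.734, 0.002]
wrist_force: [0.6, -0.5, 0.9]
opening: 0.582
```

```bash
python3 -c "
from plant import env
print(env.close_job())"
```

```text
the job is handed in; nothing more can be done
None
```

The pan is through the gap and flat against the stop bar, and I handed the job in at about 16 s. I pushed its far side with both open fingers to square it and bring it into line. Then I pushed its trailing end, with the fingers narrowed, until the force rose from 6 to 29 N and the motion stopped at the bar. I then backed off and raised the hand clear.

**Final position:** the last top-camera check put the pan at station x = -0.3 mm, y = -117.9 mm (target -118). It was turned about 0.06°, and its lid was still at 67 mm, so it is flat on the counter.

**Bystanders:** the shaker, can, tumbler and squeeze bottle measured within 1 mm of where they started. The spoon looked unmoved in the picture but was not measured. The mug was hidden behind the arm in that last view, so it was not rechecked.

**Disagreement:** the scene camera read about 2 mm further in station x than the top camera, on both the crocks and the pan. That is within the stated calibration, so I went by the top camera.

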